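# Nest an anvil-seating set on the press bolster

## Robot

A 7-joint arm with a two-finger parallel gripper is mounted at the origin on the work surface. World frame = base frame: x ahead of the robot, y to its left, z up, the work surface at z = 0. Lengths are in m, angles in rad, forces in N, time in s.
With the tool pointing down it reaches from about 0.4 to 0.85 m from the base axis. Payload 4.5 kg.
Tool frame: the origin (TCP) lies at the very end of the fingers, on their centre line; the grasp point (between the pads) lies 19 mm behind it; z points along the fingers, y is the line along which they close (so a half turn about z gives the same grasp; the last joint's range is limited). The gripper opens to 88 mm and grips with 3 to 60 N. Pads are 18 mm wide; open, the fingers measure 123 mm over their backs; the gripper's body (75 mm by 187 mm) begins 45 mm behind the grasp point.
Start: joints at [-1.253, 0.689, -0.195, 1.565, 0.157, 0.902, -0.215], TCP at [0.175, 0.6, 0.204] pointing down, gripper open.
Joint ranges: [-3.01, 3.01], [-0.46, 2.08], [-1.47, 1.51], [0.13, 2.56], [-1, 4.14], [0.04, 2.09], [-2.66, 2.66]. Speed limits (rad/s): [2.57, 2.57, 3.14, 3.14, 3.14, 3.14, 3.14].

## Interface

Orientations are given as a unit quaternion [x, y, z, w].
In Python, from plant import r, optics gives the robot as it stands.
- The arm moves only by the tool servo_tool, never from a script. Its arguments are lists of equal length, an entry for each row: "translation": the shift along the tool's x, y, z in m, a list of three; "turn": the turn, a rotation vector about the tool's x, y, z in rad, a list of three. In form: {"translation": [[dx, dy, dz], ...], "turn": [[rx, ry, rz], ...]}. A call has 1 to 10 rows; each row shifts and turns the commanded pose from where the row before left it, along the tool's axes as they then stand; what a row does not reach is not made up. A row lasts 1/8 s, in which the tool goes at most 62.5 mm and 10.7 degrees, less where a joint would pass 70% of its speed; a pose out of reach is approached as far as the arm can. A call is refused whole if a number of a shift passes 0.0625 or a number of a turn 0.188, either way. A call with a gripper value outside its range is refused whole. "grip" is the opening, from 0 (shut) to 1 (fully open), set as the call begins (left out, the last holds). The fingers move at their own pace and stop on an object; "grip_force" is the grip in N (left out, the last holds). Time passes only in rows, so rows that do not move let the fingers close. It gives the time, the measured TCP pose, the force, the opening and the grip force at its end, in the units of the state.
- r.get_state(): the state, without advancing time (a new reading comes with each control period).
- optics.snapshot(name): name is "scene" or "top"; returns a dict with "img" (384x512x3 uint8, red, green, blue), "z_map" (384x512 float32, m along the optical axis (not along the pixel's ray), 0 where there is no reading), "mtx" (3x3 intrinsics, pixels), "R" (3x3) and "t" (3): a world point X has camera coordinates R X + t. Camera axes: x right, y down, z forward; pixel columns grow to the right and rows downward; lengths in m; the calibration is good to about 2 mm. A picture is of the moment at which its call begins.
- r.finish_job(): hands the job in; it is judged then, once.
The state is a dict: "clock": time; "q": joint angles; "qd": joint speeds; "joint_torque": joint torques, N m; "tool_pos": TCP position; "eef_rot": TCP orientation; "contact_force": force on the tool from outside, world axes, zero at the start; "moment": the same for the moment, N m; "opening": opening from 0.0 (shut) to 1.0 (fully open); "finger_force": force on a finger pad.
Only numpy, scipy, OpenCV 4.12 (cv2) and the standard library are available. Lean on these libraries where they do the work, as an engineer would, in place of code of your own. Each camera call takes 0.05 s, during which the arm holds its last target. There are 200 camera calls.

## Task

Get the anvil job ready for the press: on the round iron bolster, first lay the wide steel ring flat in the recess, then set the bronze bushing spigot-down into the ring with its flange fully down on it, then stand the carbide insert upright in the bushing's bore, right down to the bottom. Park the black knurled thimble over the post of the small stand, right down on its disc, whenever it suits you. Leave the micrometer frame and the V-block where they lie.

Things in the scene. Friction and masses are not known exactly. Their poses are not given: they have to be found in the camera images.
- bolster: FIXED target. The press's round dark cast-iron bolster disc, 96 mm across, 15 mm high, with a wide round recess in its top: 64 mm across, 5 mm deep (recess floor machined bright, 10 mm above the underside). It lies on the drawer floor. Origin: centre of its underside, z up. 
- stand: FIXED target. Small parking stand: a dark steel disc 68 mm across and 10 mm thick with one upright bright steel post, 12 mm thick, rising 45 mm from the middle of the disc (post tip 55 mm above the underside). Origin: centre of its underside, z up. 
- ring: Loose. The widest loose part: plain bright steel support ring lying flat, 56 mm outside, 36 mm through hole, 18 mm high, about 200 g. Fits the bolster's recess with 4 mm play all round and then stands 13 mm out of it. Origin: centre of its underside, z up. 
- bushing: Loose. Flanged bronze arbor bushing, 26 mm high, 160 g, standing on its spigot (28 mm across, 12 mm long), flange (46 mm across, 14 mm thick) on top. Blind bore from the top 23 mm across, 18 mm deep, its floor 8 mm above the underside. The spigot fits the ring's hole with 4 mm play; the flange then rests on the ring. Origin: centre of its underside, z up. 
- insert: Loose. Bright carbide anvil insert, a plain upright pin 16 mm across and 34 mm high, chamfered top, about 90 g. Goes into the bushing's bore with 3.5 mm play and then stands 16 mm out of it. Origin: centre of its underside, z up. 
- thimble: Loose. Knurled black micrometer thimble, an upright tube open at both ends, 29 mm outside (31 over the knurl of its upper half), 20 mm bore, 40 mm high, about 100 g. Slips over the post with 4 mm play down to the stand's disc. Origin: centre of its underside, z up. 
- micrometer: Loose bystander, leave alone. Chrome C-shaped micrometer frame lying flat, about 150 x 75 mm, 13 mm high, 350 g. Origin: underside, at the middle of the C's mouth; the barrel stub points along +x, the bow bulges to +y.
- vblock: Loose bystander, leave alone. Small dark steel V-block, 50 mm (x) by 40 mm (y), 32 mm high, V groove along x, 350 g. Origin: centre of its underside, z up. 
- press: FIXED obstacle, not used. Cast-iron hand press, far left in the drawer, base 150 (x) by 110 mm (y), head and ram to 255 mm, lever ball to 315 mm high. Origin: centre of its underside, z up. All things lie in a fixed galvanized drawer: floor 4 mm, wall tops 45 mm above the work surface, inside x 0.353 to 0.827, y -0.467 to 0.467 m.
Things that resemble listed ones, but are neither listed nor needed, are in the scene too. Several things have the shape of the bushing; the one meant has the colours described above. Of the things shaped like the ring, the steel one is meant.

How it is judged:
By the outcome, as a careful person would: the job done as asked, in the order asked, and still so for the second after the job is handed in, with the robot touching nothing.
It also fails if it takes over 115 s, if anything falls off the work surface, if the arm or the gripper's body presses on something with over 40 N, if the wrist force passes 120 N, or if a joint passes its speed limit or range.

## Working session

There is one attempt and no reset: what is moved stays moved. The work goes in short steps, Python scripts to look and compute and a tool call to move; the robot and the scene stay as the last step left them, time stands still between calls to the robot, and variables do not carry over. Pictures are saved under pics/ and viewed, at most 14 in all, crops included, and the job is handed in when it is done.

Besides the shell and the picture viewer there is one more tool, called as name(argument=value, ...) on one line, values as JSON. servo_tool: Moves the arm, as the interface text tells. Its arguments: {"type":"object","properties":{"translation":{"type":"array"},"turn":{"type":"array"},"grip":{"type":"number"},"grip_force":{"type":"number"}},"required":["translation","turn"]}

```bash
ls; mkdir -p pics; python3 - <<'E'
from plant import r, optics
import cv2,numpy as np
for n in("top","scene"):
    s=optics.snapshot(n); np.savez(f"/tmp/{n}.npz",**s)
    cv2.imwrite(f"pics/{n}0.png",cv2.resize(s["img"][:,:,::-1],(800,600),interpolation=cv2.INTER_CUBIC))
    print(n,s["mtx"],s["R"],s["t"],-s["R"].T@s["t"])
print(r.get_state())
E
```

```text
pics
top [[373.69714295   0.         254.90007896]
 [  0.         373.69714295 183.96904232]
 [  0.           0.           1.        ]] [[-0.00182501 -0.99999422  0.00286913]
 [-0.99926284  0.00171364 -0.03835153]
 [ 0.03834639 -0.00293701 -0.99926019]] [-0.02215475  0.46434188  1.08092644] [ 0.42250952 -0.01977565  1.09799855]
scene [[386.21860552   0.         253.94491383]
 [  0.         386.21860552 184.82564298]
 [  0.           0.           1.        ]] [[-0.27772836  0.96056087  0.01377624]
 [ 0.5906098   0.18203882 -0.78615643]
 [-0.75765891 -0.21020155 -0.61787401]] [ 0.13667521 -0.2581941   1.36257387] [1.22281678 0.20213163 0.63703515]
{'clock': 0.1, 'q': array([-1.25322232,  0.68989813, -0.19452321,  1.56622115,  0.1573137 ,
        0.90250828, -0.21510004]), 'qd': array([-0.0016224 , -0.00157675, -0.00072853, -0.0035583 , -0.00082344,
       -0.00131591,  0.00109721]), 'joint_torque': array([-3.07260139e-03, -5.28502285e+01, -1.27135266e+00, -1.53838384e+01,
       -5.25155605e-02,  1.97683257e-03,  4.39786072e-05]), 'tool_pos': array([0.17486305, 0.59939644, 0.20359663]), 'eef_rot': array([ 1.41369349e-01,  9.89956581e-01, -8.19603732e-04, -5.17789409e-05]), 'contact_force': array([-0.82657294,  0.3243698 , -0.56244472]), 'moment': array([0.01817694, 0.00731961, 0.01365375]), 'finger_force': 0.0, 'opening': 0.9999333166617461}
```

View pics/top0.png

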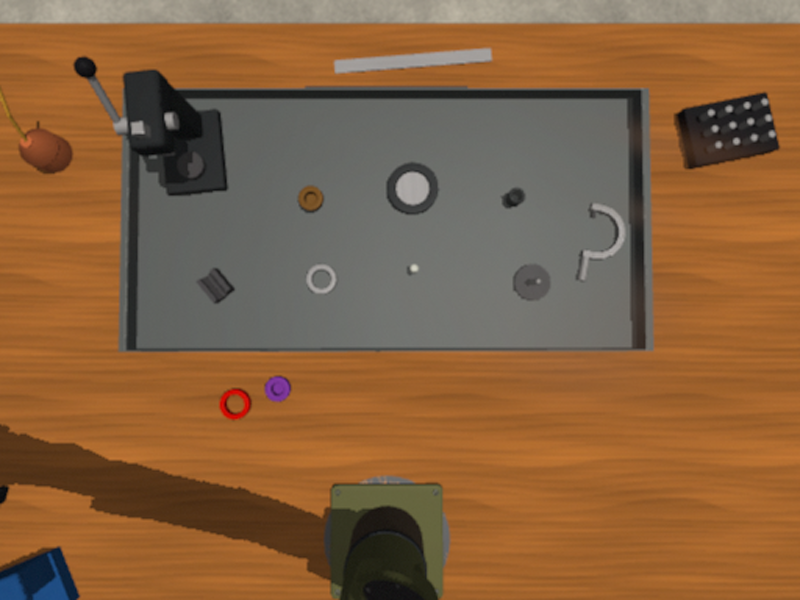

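View pics/scene0.png

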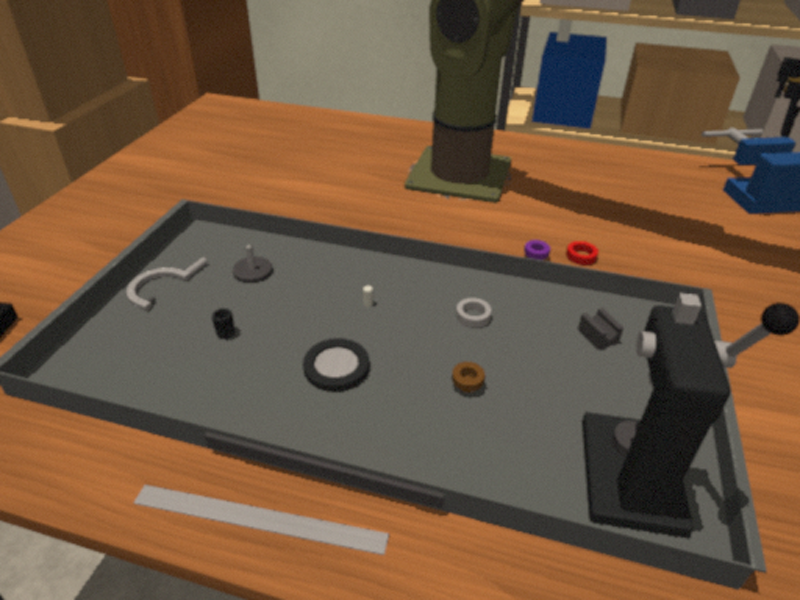

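The first views show these candidates (800×600 top view):
- **Bushing-shaped:** bronze at (311,198) and purple at (278,389). Bronze in the drawer fits the description.
- **Ring-shaped:** bright steel at (321,279) and red at (235,404). The steel one is meant.
- **Other parts:** bolster (412,188), insert (413,269), thimble (514,198), stand (531,282), V-block (215,286), micrometer (600,235).

Next I'll measure these positions and confirm the choices in one enlarged crop.

```bash
cat > meas.py <<'E'
import cv2,numpy as np
def world(s):
    v,u=np.mgrid[:384,:512]; z=s["z_map"]; K=s["mtx"]
    c=np.stack([(u-K[0,2])/K[0,0]*z,(v-K[1,2])/K[1,1]*z,z],-1)-s["t"]
    return c@s["R"]            # R^T (c-t)
def ray(s,uv,h):
    d=s["R"].T@np.linalg.solve(s["mtx"],[uv[0],uv[1],1.]); o=-s["R"].T@s["t"]
    return o+d*(h-o[2])/d[2]
def top(s,xy,rad,h,tol=.005):
    """top face near xy at height h: hull centre by ray onto the plane, its size, median depth height"""
    W=world(s); m=(np.hypot(W[...,0]-xy[0],W[...,1]-xy[1])<rad)&(abs(W[...,2]-h)<tol)&(s["z_map"]>0)
    cs,_=cv2.findContours(m.astype(np.uint8),cv2.RETR_EXTERNAL,cv2.CHAIN_APPROX_NONE)
    if not cs: return None
    c=max(cs,key=cv2.contourArea)[:,0].astype(float)
    P=np.array([ray(s,p,h)[:2] for p in c],np.float32)
    (ctr,r)=cv2.minEnclosingCircle(P); mid=(P.max(0)+P.min(0))/2
    return np.round(ctr,4),np.round(mid,4),round(2*r,4),np.round(np.median(W[m][:,2]),4),m.sum()
E
python3 - <<'E'
from meas import *
T=dict(np.load("/tmp/top.npz"));S=dict(np.load("/tmp/scene.npz"))
px=dict(bolster=(412,188,.019,.07),stand=(528,283,.014,.05),ring=(321,279,.022,.045),bushing=(311,198,.030,.04),insert=(413,269,.038,.025),thimble=(514,198,.044,.03),post=(538,281,.059,.03))
for n,(u,v,h,rad) in px.items():
    xy=ray(T,(u*.64,v*.64),h)[:2]
    print(n,xy.round(3)); 
    for s in(T,S): print("   ",top(s,xy,rad,h))
W=world(T); f=W[150:154,230:245,2]; print("floor",np.median(f),f.std())
a=T["img"][100:270,130:230,::-1]; a=cv2.resize(a,None,fx=3.5,fy=3.5,interpolation=cv2.INTER_CUBIC)
cv2.imwrite("pics/crop1.png",a)
E
```

```text
bolster [ 0.649 -0.049]
    (array([ 0.6517, -0.0476]), array([ 0.6516, -0.0469], dtype=float32), 0.0962, np.float64(0.0179), np.int64(676))
    (array([ 0.6518, -0.0473]), array([ 0.6514, -0.0465], dtype=float32), 0.1001, np.float64(0.0181), np.int64(950))
stand [ 0.472 -0.264]
    (array([ 0.4762, -0.2694]), array([ 0.4753, -0.2689], dtype=float32), 0.0688, np.float64(0.014), np.int64(401))
    (array([ 0.4776, -0.2677]), array([ 0.4772, -0.2689], dtype=float32), 0.0754, np.float64(0.0142), np.int64(296))
ring [0.48 0.12]
    (array([0.4823, 0.1214]), array([0.4813, 0.1209], dtype=float32), 0.0557, np.float64(0.0219), np.int64(167))
    (array([0.4824, 0.1213]), array([0.4824, 0.1223], dtype=float32), 0.0606, np.float64(0.022), np.int64(201))
bushing [0.629 0.137]
    (array([0.6307, 0.1405]), array([0.6306, 0.1418], dtype=float32), 0.0467, np.float64(0.0298), np.int64(147))
    (array([0.6314, 0.1415]), array([0.6314, 0.1413], dtype=float32), 0.0497, np.float64(0.0301), np.int64(230))
insert [ 0.497 -0.05 ]
    (array([ 0.5   , -0.0502]), array([ 0.5   , -0.0502], dtype=float32), 0.0144, np.float64(0.0378), np.int64(24))
    (array([ 0.5016, -0.0497]), array([ 0.5017, -0.0493], dtype=float32), 0.021, np.float64(0.0367), np.int64(27))
thimble [ 0.625 -0.234]
    (array([ 0.6325, -0.2364]), array([ 0.6317, -0.2366], dtype=float32), 0.03, np.float64(0.0435), np.int64(51))
    (array([ 0.6343, -0.236 ]), array([ 0.633 , -0.2347], dtype=float32), 0.0354, np.float64(0.0429), np.int64(80))
post [ 0.473 -0.272]
    (array([ 0.4772, -0.2697]), array([ 0.4772, -0.2697], dtype=float32), 0.009, np.float64(0.0582), np.int64(11))
    (array([ 0.4756, -0.2672]), array([ 0.4768, -0.2673], dtype=float32), 0.0163, np.float64(0.0572), np.int64(13))
floor 0.004471097624031969 0.1400549909822047
```

View pics/crop1.png

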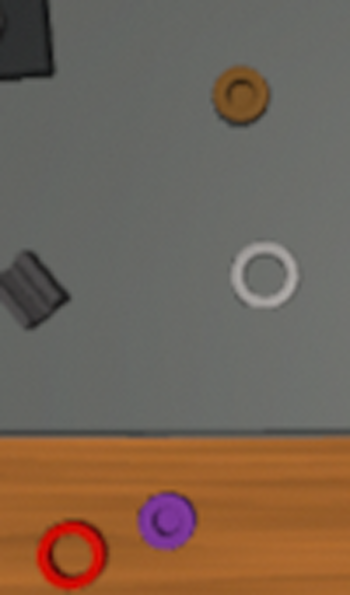

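All sizes and heights match the description. The crop shows bronze at (240,95) and steel at (264,274), which are the ones meant; purple (167,520) and red (72,553) are decoys. First I square up the tool and go to the ring.

servo_tool(translation=[[0,0,0],[0,0,0],[-0.03,-0.045,0],[-0.03,-0.045,0],[-0.03,-0.045,0],[-0.03,-0.045,0],[-0.03,-0.045,0],[-0.03,-0.045,0],[-0.03,-0.045,0],[-0.03,-0.045,0]], turn=[[0,0,-0.142],[0,0,-0.142],[0,0,0],[0,0,0],[0,0,0],[0,0,0],[0,0,0],[0,0,0],[0,0,0],[0,0,0]], grip=1)

```text
clock: 1.35
tool_pos: [0.4158, 0.2385, 0.2042]
eef_rot: [-0.0, 1.0, -0.0, -0.0]
contact_force: [1.5, 0.3, 0.3]
opening: 0.999
finger_force: 0.0
```

```bash
cat > st.py <<'E'
import sys,numpy as np
from plant import r
from scipy.spatial.transform import Rotation as Ro
s=r.get_state(); R=Ro.from_quat(s["eef_rot"])
print(round(s["clock"],2),s["tool_pos"].round(4),"q",s["q"].round(2),"F",s["contact_force"].round(1),"op",round(s["opening"]*88,1),s["finger_force"])
print(R.as_matrix().round(3).tolist())
if len(sys.argv)>3: print("tool shift",R.inv().apply(np.array(sys.argv[1:4],float)-s["tool_pos"]).round(4))
E
python3 st.py .482 .1213 .10
```

```text
1.35 [0.4158 0.2385 0.2042] q [-0.4   0.52 -0.33  1.99  0.26  0.68  0.68] F [1.5 0.3 0.3] op 87.9 0.0
[[-1.0, -0.0, -0.0], [-0.0, 1.0, -0.0], [0.0, -0.0, -1.0]]
tool shift [-0.0662 -0.1172  0.1042]
```

servo_tool(translation=[[-0.022,-0.039,0.035],[-0.022,-0.039,0.035],[-0.022,-0.039,0.035],[0,0,0.03],[0,0,0.03],[0,0,0],[0,0,0]], turn=[[0,0,0],[0,0,0],[0,0,0],[0,0,0],[0,0,0],[0,0,0],[0,0,0]])

```text
clock: 2.22
tool_pos: [0.4813, 0.1234, 0.04]
eef_rot: [-0.0, 1.0, 0.0, 0.0]
contact_force: [0.9, 0.5, 0.8]
opening: 0.997
finger_force: 0.0
```

```bash
python3 st.py .482 .1213 .012
```

```text
2.23 [0.4813 0.1234 0.04  ] q [-0.24  0.81 -0.17  2.07  0.45  0.29  0.78] F [0.9 0.5 0.8] op 87.8 0.0
[[-1.0, -0.001, 0.001], [-0.001, 1.0, 0.0], [-0.001, 0.0, -1.0]]
tool shift [-0.0006 -0.0021  0.028 ]
```

servo_tool(translation=[[-0.001,-0.002,0.014],[0,0,0.014],[0,0,0]], turn=[[0,0,0],[0,0,0],[0,0,0]])

```text
clock: 2.6
tool_pos: [0.4813, 0.1209, 0.0103]
eef_rot: [-0.0, 1.0, -0.0, -0.001]
contact_force: [-0.4, -0.5, 0.1]
opening: 1.002
finger_force: 0.0
```

servo_tool(translation=[[0,0,0],[0,0,0],[0,0,0],[0,0,0],[0,0,0],[0,0,0]], turn=[[0,0,0],[0,0,0],[0,0,0],[0,0,0],[0,0,0],[0,0,0]], grip=0.5, grip_force=25)

```text
clock: 3.35
tool_pos: [0.4821, 0.1211, 0.0113]
eef_rot: [-0.0, 1.0, 0.0, 0.0]
contact_force: [0.5, 1.2, 0.2]
opening: 0.496
finger_force: 0.0
```

```bash
python3 st.py .6515 -.0472 .08
```

```text
3.35 [0.4821 0.1211 0.0113] q [-0.26  0.87 -0.13  2.08  0.47  0.22  0.77] F [0.5 1.2 0.2] op 43.6 0.0
[[-1.0, -0.0, 0.0], [-0.0, 1.0, 0.0], [-0.0, 0.0, -1.0]]
tool shift [-0.1693 -0.1683 -0.0687]
```

The fingers closed to 44 mm with no force, which can't happen around a 56 mm ring, so I look.

```bash
python3 - <<'E'
from plant import optics
from meas import *
s=optics.snapshot("scene"); np.savez("/tmp/s1.npz",**s); 
cv2.imwrite("pics/s1.png",cv2.resize(s["img"][100:280,180:400,::-1],None,fx=3.3,fy=3.3,interpolation=cv2.INTER_CUBIC))
E
```

```text
(no output)
```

View pics/s1.png

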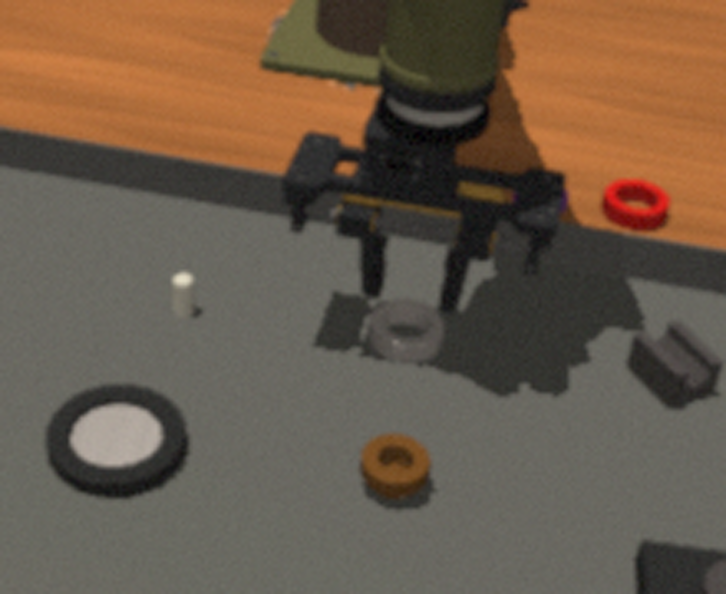

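The picture shows the fingertips at (372,295) and (450,305), behind the ring at (405,330) on the robot's side. I measure the real offset.

```bash
python3 - <<'E'
from meas import *
from plant import optics
s=dict(np.load("/tmp/s1.npz")); W=world(s)
print("ring",top(s,(.482,.1213),.045,.022,.004))
t=optics.snapshot("top"); np.savez("/tmp/t1.npz",**t); print("ringtop",top(t,(.482,.1213),.045,.022,.004))
for (u,v) in [(372,290),(372,270),(372,250),(450,300),(455,280),(460,260),(405,345)]:
    U,V=int(u/3.3+180),int(v/3.3+100); print((u,v),W[V,U].round(4),s["img"][V,U])
# dark, near-tool points by height
dark=(s["img"].max(-1)<60)&(abs(W[...,0]-.46)<.06)&(abs(W[...,1]-.12)<.1)
for lo in np.arange(.008,.12,.012):
    m=dark&(W[...,2]>lo)&(W[...,2]<lo+.012)
    if m.sum()>3: print(round(lo,3),m.sum(),W[m].min(0).round(3),W[m].max(0).round(3))
E
```

```text
ring (array([0.482 , 0.1209]), array([0.4821, 0.1223], dtype=float32), 0.0597, np.float64(0.0222), np.int64(190))
ringtop None
(372, 290) [0.491  0.0949 0.0557] [23 23 20]
(372, 270) [0.4901 0.0934 0.0731] [23 25 22]
(372, 250) [0.4891 0.0919 0.09  ] [26 25 25]
(450, 300) [0.4889 0.1528 0.0585] [20 22 24]
(455, 280) [0.489  0.1531 0.0769] [23 27 25]
(460, 260) [0.4903 0.1557 0.0962] [27 29 29]
(405, 345) [0.5093 0.1258 0.0242] [99 96 92]
0.044 30 [0.478 0.09  0.046] [0.493 0.156 0.056]
0.056 45 [0.479 0.089 0.056] [0.493 0.159 0.068]
0.068 46 [0.477 0.086 0.069] [0.492 0.16  0.08 ]
0.08 66 [0.472 0.087 0.08 ] [0.492 0.161 0.092]
0.092 26 [0.469 0.085 0.092] [0.493 0.161 0.102]
0.104 21 [0.477 0.04  0.106] [0.516 0.206 0.116]
0.116 247 [0.456 0.038 0.116] [0.517 0.207 0.128]
```

The fingertips are really at z≈0.046 while the reported TCP says 0.011, so the tips sit about 35 mm higher than reported. The xy position agrees. I'll open, go down guardedly and find the floor by touch.

servo_tool(translation=[[0,0,0],[0,0,0],[0,0,0],[0,0,0],[0,0,0],[0,0,0.01],[0,0,0.01],[0,0,0.006],[0,0,0],[0,0,0]], turn=[[0,0,0],[0,0,0],[0,0,0],[0,0,0],[0,0,0],[0,0,0],[0,0,0],[0,0,0],[0,0,0],[0,0,0]], grip=1)

```text
clock: 4.7
tool_pos: [0.4821, 0.1211, -0.0147]
eef_rot: [-0.0, 1.0, 0.0, 0.0]
contact_force: [0.4, -0.2, 0.2]
opening: 0.999
finger_force: 0.0
```

```bash
python3 st.py .482 .1213 -.022;  python3 - <<'E'
from meas import *
from plant import optics
s=optics.snapshot("scene"); W=world(s)
dark=(s["img"].max(-1)<60)&(abs(W[...,0]-.47)<.05)&(abs(W[...,1]-.12)<.1)
for lo in np.arange(.006,.05,.004):
    m=dark&(W[...,2]>lo)&(W[...,2]<lo+.004)
    if m.sum(): print(round(lo,3),m.sum(),W[m].min(0).round(3),W[m].max(0).round(3))
cv2.imwrite("pics/s2.png",cv2.resize(s["img"][130:230,250:370,::-1],None,fx=5,fy=5,interpolation=cv2.INTER_CUBIC))
E
```

```text
4.7 [ 0.4821  0.1211 -0.0147] q [-0.28  0.92 -0.09  2.08  0.48  0.16  0.75] F [ 0.4 -0.2  0.2] op 87.9 0.0
[[-1.0, -0.0, 0.0], [-0.0, 1.0, 0.0], [-0.0, 0.0, -1.0]]
tool shift [0.0001 0.0002 0.0073]
0.006 88 [0.421 0.06  0.006] [0.515 0.219 0.008]
0.018 8 [0.481 0.071 0.019] [0.49  0.174 0.022]
0.022 13 [0.471 0.069 0.022] [0.49  0.179 0.026]
0.026 14 [0.474 0.066 0.026] [0.49  0.178 0.03 ]
0.03 17 [0.475 0.066 0.03 ] [0.491 0.18  0.034]
0.034 16 [0.475 0.063 0.034] [0.491 0.18  0.037]
0.038 17 [0.474 0.068 0.038] [0.492 0.177 0.042]
0.042 21 [0.473 0.065 0.042] [0.492 0.181 0.046]
0.046 17 [0.474 0.065 0.046] [0.491 0.181 0.05 ]
```

View pics/s2.png

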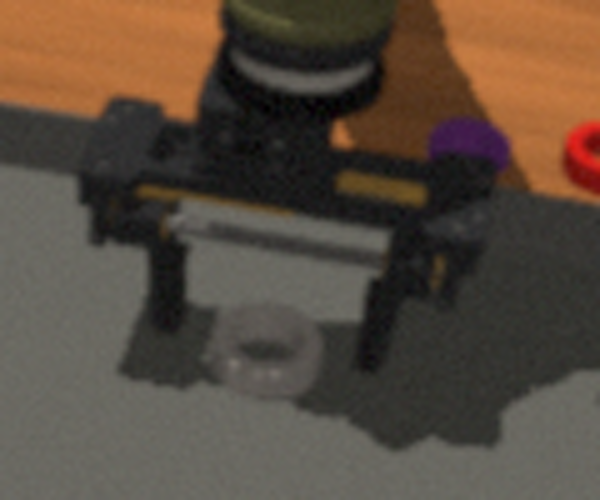

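The fingers now straddle the ring, tips near z 0.019 at (165,325) and (370,365). Now the floor touch, in small steps.

servo_tool(translation=[[0,0,0.006],[0,0,0.004],[0,0,0],[0,0,0.0015],[0,0,0]], turn=[[0,0,0],[0,0,0],[0,0,0],[0,0,0],[0,0,0]])

```text
clock: 5.38
tool_pos: [0.4821, 0.1211, -0.0262]
eef_rot: [-0.0, 1.0, 0.0, 0.0]
contact_force: [0.4, -0.6, -0.1]
opening: 1.001
finger_force: 0.0
```

servo_tool(translation=[[0,0,0.0015],[0,0,0]], turn=[[0,0,0],[0,0,0]])

```text
clock: 5.62
tool_pos: [0.4821, 0.1211, -0.0278]
eef_rot: [-0.0, 1.0, 0.0, -0.0]
contact_force: [-0.0, 0.6, -0.9]
opening: 1.003
finger_force: 0.0
```

servo_tool(translation=[[0,0,0.0015],[0,0,0]], turn=[[0,0,0],[0,0,0]])

```text
clock: 5.88
tool_pos: [0.482, 0.1211, -0.0293]
eef_rot: [-0.0, 1.0, 0.0, -0.0]
contact_force: [0.6, 0.1, 0.6]
opening: 1.0
finger_force: 0.0
```

servo_tool(translation=[[0,0,0.001],[0,0,0]], turn=[[0,0,0],[0,0,0]])

```text
clock: 6.12
tool_pos: [0.4822, 0.1211, -0.0299]
eef_rot: [-0.0, 1.0, 0.0, 0.0]
contact_force: [-0.5, -0.8, 3.3]
opening: 1.002
finger_force: 2.1
```

servo_tool(translation=[[0,0,0.001],[0,0,0]], turn=[[0,0,0],[0,0,0]])

```text
clock: 6.38
tool_pos: [0.4822, 0.1211, -0.03]
eef_rot: [-0.0, 1.0, 0.0, 0.0]
contact_force: [-1.3, 0.4, 15.0]
opening: 0.999
finger_force: 7.6
```

Touch at reported −0.030 with the floor at +0.004, so true tip z = reported + 0.034. I raise to the grasp height and grip.

servo_tool(translation=[[0,0,-0.009],[0,0,0]], turn=[[0,0,0],[0,0,0]])

```text
clock: 6.62
tool_pos: [0.4825, 0.1212, -0.0218]
eef_rot: [-0.0, 1.0, 0.0, 0.0]
contact_force: [-0.0, -0.5, -0.0]
opening: 0.999
finger_force: 0.0
```

servo_tool(translation=[[0,0,0],[0,0,0],[0,0,0],[0,0,0],[0,0,0],[0,0,0]], turn=[[0,0,0],[0,0,0],[0,0,0],[0,0,0],[0,0,0],[0,0,0]], grip=0.5, grip_force=25)

```text
clock: 7.38
tool_pos: [0.482, 0.1211, -0.0223]
eef_rot: [-0.0, 1.0, -0.0, -0.0]
contact_force: [1.1, -0.1, -1.8]
opening: 0.63
finger_force: 25.0
```

```bash
python3 st.py .6515 -.0472 .03
```

```text
7.38 [ 0.482   0.1211 -0.0223] q [-0.29  0.94 -0.08  2.08  0.49  0.14  0.75] F [ 1.1 -0.1 -1.8] op 55.5 24.999619647860527
[[-1.0, -0.0, -0.0], [-0.0, 1.0, -0.0], [0.0, -0.0, -1.0]]
tool shift [-0.1695 -0.1683 -0.0524]
```

servo_tool(translation=[[0,0,-0.025],[0,0,-0.025],[-0.034,-0.034,0],[-0.034,-0.034,0],[-0.034,-0.034,0],[-0.034,-0.034,0],[-0.034,-0.032,0],[0,0,0],[0,0,0]], turn=[[0,0,0],[0,0,0],[0,0,0],[0,0,0],[0,0,0],[0,0,0],[0,0,0],[0,0,0],[0,0,0]])

```text
clock: 8.5
tool_pos: [0.6509, -0.0462, 0.0273]
eef_rot: [-0.0, 1.0, 0.0, -0.001]
contact_force: [-0.1, 0.2, -1.4]
opening: 0.631
finger_force: 25.0
```

```bash
python3 st.py .6517 -.0472 -.012;python3 - <<'E'
from meas import *
from plant import optics
s=optics.snapshot("scene"); W=world(s)
h=.004+.0138+.050
for tol in(.003,.005):print(top(s,(.652,-.047),.05,h-.0,tol),top(s,(.652,-.047),.05,.072,tol))
cv2.imwrite("pics/s3.png",cv2.resize(s["img"][130:260,160:290,::-1],None,fx=4.5,fy=4.5,interpolation=cv2.INTER_CUBIC))
E
```

```text
8.5 [ 0.6509 -0.0462  0.0273] q [ 0.19  0.97 -0.35  1.59  0.47  0.67  1.17] F [-0.1  0.2 -1.4] op 55.6 24.999859565868974
[[-1.0, -0.0, -0.002], [-0.0, 1.0, 0.001], [0.002, 0.001, -1.0]]
tool shift [-0.0008 -0.0011  0.0393]
(array([ 0.6606, -0.0359]), array([ 0.6657, -0.0359], dtype=float32), 0.0635, np.float64(0.0689), np.int64(139)) (array([ 0.6534, -0.0448]), array([ 0.65 , -0.045], dtype=float32), 0.0847, np.float64(0.0717), np.int64(256))
(array([ 0.6554, -0.0462]), array([ 0.6488, -0.0462], dtype=float32), 0.0835, np.float64(0.0705), np.int64(316)) (array([ 0.6504, -0.0446]), array([ 0.6516, -0.045 ], dtype=float32), 0.0856, np.float64(0.0714), np.int64(294))
```

View pics/s3.png

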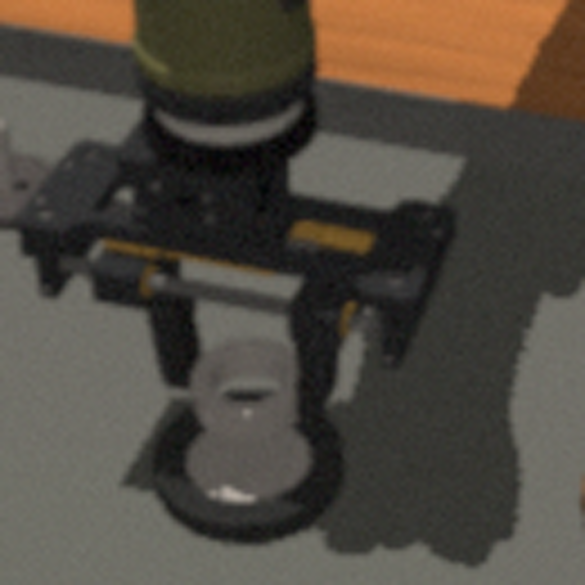

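The ring is held level above the bolster, at (245,400) over the recess at (250,465). Lower it.

servo_tool(translation=[[0,0,0.012],[0,0,0.012],[0,0,0.008],[0,0,0.004],[0,0,0]], turn=[[0,0,0],[0,0,0],[0,0,0],[0,0,0],[0,0,0]])

```text
clock: 9.18
tool_pos: [0.6519, -0.0468, -0.0086]
eef_rot: [-0.0, 1.0, 0.0, -0.0]
contact_force: [-0.6, 0.5, -2.1]
opening: 0.631
finger_force: 25.0
```

servo_tool(translation=[[0,0,0.002],[0,0,0.0015],[0,0,0]], turn=[[0,0,0],[0,0,0],[0,0,0]])

```text
clock: 9.55
tool_pos: [0.6521, -0.0469, -0.0116]
eef_rot: [-0.0, 1.0, 0.0, 0.0]
contact_force: [-0.3, 0.2, -2.0]
opening: 0.627
finger_force: 25.0
```

servo_tool(translation=[[0,0,0.001],[0,0,0]], turn=[[0,0,0],[0,0,0]])

```text
clock: 9.8
tool_pos: [0.6523, -0.0469, -0.0123]
eef_rot: [-0.0, 1.0, -0.0, 0.0]
contact_force: [-1.2, 0.0, 1.2]
opening: 0.631
finger_force: 25.0
```

servo_tool(translation=[[0,0,0],[0,0,0],[0,0,0],[0,0,0],[0,0,-0.03],[0,0,-0.04],[0,0,0]], turn=[[0,0,0],[0,0,0],[0,0,0],[0,0,0],[0,0,0],[0,0,0],[0,0,0]], grip=1)

```text
clock: 10.68
tool_pos: [0.6548, -0.0466, 0.0605]
eef_rot: [0.0, 1.0, 0.0, 0.003]
contact_force: [0.4, -0.4, -0.9]
opening: 0.997
finger_force: 0.0
```

```bash
python3 st.py .631 .1412 .042;python3 - <<'E'
from meas import *
from plant import optics
s=optics.snapshot("scene")
for tol in(.003,.005):print(top(s,(.652,-.047),.05,.032,tol))
print(top(s,(.631,.1412),.04,.03))
E
```

```text
10.68 [ 0.6548 -0.0466  0.0605] q [ 0.2   0.93 -0.37  1.57  0.45  0.72  1.19] F [ 0.4 -0.4 -0.9] op 87.8 0.0
[[-1.0, 0.0, 0.006], [0.0, 1.0, 0.001], [-0.006, 0.001, -1.0]]
tool shift [0.024  0.1878 0.0184]
(array([ 0.6517, -0.0452]), array([ 0.6513, -0.0451], dtype=float32), 0.0584, np.float64(0.0321), np.int64(232))
(array([ 0.6526, -0.0445]), array([ 0.6523, -0.0446], dtype=float32), 0.0606, np.float64(0.0319), np.int64(258))
(array([0.6314, 0.1415]), array([0.6314, 0.1413], dtype=float32), 0.0497, np.float64(0.03), np.int64(227))
```

The ring top reads 0.032, so it is seated in the recess. Next the bushing.

servo_tool(translation=[[0.005,0.047,0],[0.005,0.047,0],[0.005,0.047,0],[0.006,0.047,0],[0,0,0.02],[0,0,0.015],[0,0,0],[0,0,0]], turn=[[0,0,0],[0,0,0],[0,0,0],[0,0,0],[0,0,0],[0,0,0],[0,0,0],[0,0,0]])

```text
clock: 11.72
tool_pos: [0.6315, 0.1395, 0.0221]
eef_rot: [0.001, 1.0, -0.0, 0.0]
contact_force: [-0.4, -0.2, 0.5]
opening: 1.003
finger_force: 0.0
```

```bash
python3 st.py .631 .1412 -.016
```

```text
11.72 [0.6315 0.1395 0.0221] q [-0.12  0.97 -0.31  1.61  0.44  0.64  0.9 ] F [-0.4 -0.2  0.5] op 88.2 0.0
[[-1.0, 0.002, 0.0], [0.002, 1.0, -0.001], [-0.0, -0.001, -1.0]]
tool shift [0.0005 0.0017 0.0381]
```

servo_tool(translation=[[0,0,0.02],[0,0,0.018],[0,0,0],[0,0,0]], turn=[[0,0,0],[0,0,0],[0,0,0],[0,0,0]])

```text
clock: 12.22
tool_pos: [0.631, 0.1413, -0.0159]
eef_rot: [-0.0, 1.0, 0.0, -0.0]
contact_force: [-0.4, 0.8, -0.6]
opening: 1.004
finger_force: 0.0
```

servo_tool(translation=[[0,0,0],[0,0,0],[0,0,0],[0,0,0],[0,0,0],[0,0,0]], turn=[[0,0,0],[0,0,0],[0,0,0],[0,0,0],[0,0,0],[0,0,0]], grip=0.4)

```text
clock: 12.98
tool_pos: [0.6312, 0.141, -0.0156]
eef_rot: [-0.0, 1.0, -0.0, 0.0]
contact_force: [0.6, -1.0, 0.7]
opening: 0.506
finger_force: 25.0
```

servo_tool(translation=[[0,0,-0.025],[0,0,-0.025],[-0.005,-0.047,0],[-0.005,-0.047,0],[-0.005,-0.047,0],[-0.006,-0.047,0],[0,0,0],[0,0,0],[0,0,0]], turn=[[0,0,0],[0,0,0],[0,0,0],[0,0,0],[0,0,0],[0,0,0],[0,0,0],[0,0,0],[0,0,0]])

```text
clock: 14.1
tool_pos: [0.6519, -0.0441, 0.0343]
eef_rot: [-0.002, 1.0, 0.001, -0.0]
contact_force: [1.1, 0.2, -1.6]
opening: 0.503
finger_force: 25.0
```

```bash
python3 st.py .652 -.047 0; python3 - <<'E'
from meas import *
from plant import optics
s=optics.snapshot("scene"); W=world(s)
g=(s["img"].astype(int)@[1,0,-1]>35)&(np.hypot(W[...,0]-.652,W[...,1]+.047)<.05)&(W[...,2]>.06)
print(g.sum(),W[g].min(0),W[g].max(0))
print("ring",top(s,(.652,-.047),.05,.032,.003))
cv2.imwrite("pics/s4.png",cv2.resize(s["img"][150:260,160:290,::-1],None,fx=4.5,fy=4.5,interpolation=cv2.INTER_CUBIC))
E
```

```text
14.1 [ 0.6519 -0.0441  0.0343] q [ 0.19  0.96 -0.36  1.58  0.47  0.69  1.17] F [ 1.1  0.2 -1.6] op 44.3 24.99979606416673
[[-1.0, -0.003, -0.0], [-0.003, 1.0, 0.002], [0.0, 0.002, -1.0]]
tool shift [-0.0001 -0.0029  0.0343]
2543 [ 0.61107476 -0.09224853  0.06080584] [0.69911915 0.00275949 0.49224177]
ring (array([ 0.6524, -0.0457]), array([ 0.652 , -0.0451], dtype=float32), 0.0579, np.float64(0.0322), np.int64(185))
```

View pics/s4.png

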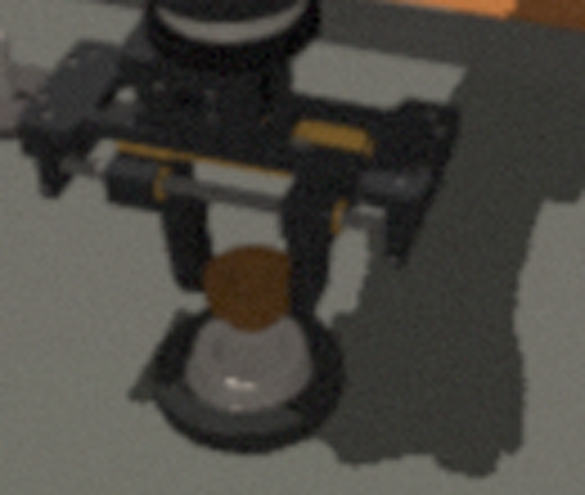

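The bushing at (248,287) shows a plain bronze disc with no bore visible, so it may have swung in the grip. I check its shape from depth.

```bash
python3 - <<'E'
from meas import *
from plant import optics
s=optics.snapshot("scene"); W=world(s)
im=s["img"].astype(int)
m=((im[...,0]-im[...,2])>25)&(np.hypot(W[...,0]-.652,W[...,1]+.047)<.05)&(W[...,2]<.11)&(W[...,2]>.03)
v,u=np.nonzero(m); print(m.sum(),u.min(),u.max(),v.min(),v.max())
for V in range(v.min(),v.max()+1,2):
    print(V,[(round(1e3*W[V,U,0]),round(1e3*W[V,U,2]),im[V,U,0]) for U in range(206,224,3) if m[V,U]])
P=W[m]; c=P.mean(0); print(c,np.linalg.svd(P-c,full_matrices=False)[2][2])
t=optics.snapshot("top");Wt=world(t)
a=np.concatenate([s["img"][200:232,196:236],s["img"][200:232,196:236]],1)
cv2.imwrite("pics/s5.png",cv2.resize(np.clip(a[:,:40,::-1]*1.8,0,255).astype(np.uint8),None,fx=14,fy=14,interpolation=cv2.INTER_CUBIC))
E
```

```text
290 205 223 205 223
205 [(634, 79, np.int64(72)), (633, 80, np.int64(65)), (630, 79, np.int64(65))]
207 [(645, 81, np.int64(65)), (643, 81, np.int64(68)), (638, 79, np.int64(67)), (637, 79, np.int64(68)), (634, 79, np.int64(66))]
209 [(654, 83, np.int64(55)), (648, 78, np.int64(65)), (642, 74, np.int64(63)), (640, 74, np.int64(72)), (640, 76, np.int64(66)), (644, 82, np.int64(63))]
211 [(657, 80, np.int64(63)), (654, 79, np.int64(60)), (642, 69, np.int64(62)), (638, 67, np.int64(67)), (637, 68, np.int64(65)), (649, 81, np.int64(58))]
213 [(663, 80, np.int64(62)), (661, 79, np.int64(62)), (642, 63, np.int64(64)), (639, 62, np.int64(65)), (636, 61, np.int64(68)), (655, 81, np.int64(67))]
215 [(667, 78, np.int64(62)), (664, 79, np.int64(64)), (665, 82, np.int64(65)), (661, 79, np.int64(64)), (659, 79, np.int64(65))]
217 [(667, 72, np.int64(68)), (670, 77, np.int64(67)), (672, 81, np.int64(67)), (669, 80, np.int64(68)), (666, 79, np.int64(68)), (661, 75, np.int64(63))]
219 [(671, 72, np.int64(64)), (672, 75, np.int64(68)), (670, 75, np.int64(70)), (666, 73, np.int64(68)), (662, 71, np.int64(66))]
221 [(672, 70, np.int64(69)), (670, 69, np.int64(66)), (667, 68, np.int64(62))]
223 [(663, 56, np.int64(73))]
[ 0.65430096 -0.04210501  0.0754596 ] [-0.00839545 -0.0215773  -0.99973193]
```

View pics/s5.png

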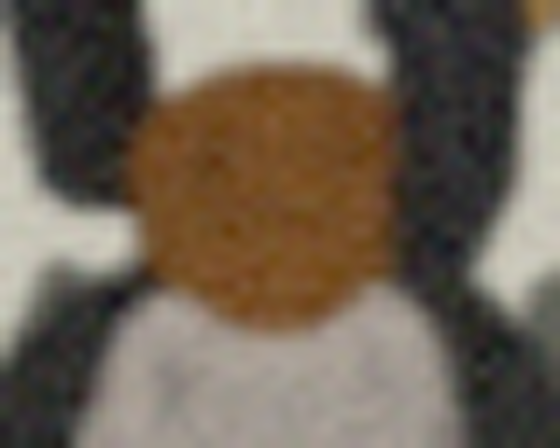

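The depth shows the bushing upright: its top is level at 0.080 and the bore dips to 0.061. It only looked plain because of the shadow. I lower it into the ring.

servo_tool(translation=[[0,0,0.01],[0,0,0.01],[0,0,0],[0,0,0.004],[0,0,0.004],[0,0,0]], turn=[[0,0,0],[0,0,0],[0,0,0],[0,0,0],[0,0,0],[0,0,0]])

```text
clock: 15.0
tool_pos: [0.6519, -0.0469, 0.006]
eef_rot: [-0.0, 1.0, 0.0, -0.0]
contact_force: [-0.5, 0.3, -1.4]
opening: 0.505
finger_force: 25.0
```

servo_tool(translation=[[0,0,0.003],[0,0,0.002],[0,0,0]], turn=[[0,0,0],[0,0,0],[0,0,0]])

```text
clock: 15.38
tool_pos: [0.652, -0.0469, 0.0011]
eef_rot: [-0.0, 1.0, 0.0, -0.0]
contact_force: [0.0, -0.6, -3.1]
opening: 0.501
finger_force: 25.0
```

servo_tool(translation=[[0,0,0.001],[0,0,0]], turn=[[0,0,0],[0,0,0]])

```text
clock: 15.62
tool_pos: [0.6523, -0.0468, 0.0004]
eef_rot: [-0.0, 1.0, 0.0, 0.0]
contact_force: [-0.2, -0.5, -1.2]
opening: 0.504
finger_force: 25.0
```

servo_tool(translation=[[0,0,0],[0,0,0],[0,0,0],[0,0,0],[0,0,-0.03],[0,0,-0.03],[0,0,0]], turn=[[0,0,0],[0,0,0],[0,0,0],[0,0,0],[0,0,0],[0,0,0],[0,0,0]], grip=1)

```text
clock: 16.5
tool_pos: [0.6542, -0.0467, 0.0627]
eef_rot: [0.0, 1.0, 0.0, 0.002]
contact_force: [0.1, 0.1, -0.0]
opening: 1.002
finger_force: 0.0
```

```bash
python3 st.py .5007 -.05 .04; python3 - <<'E'
from meas import *
from plant import optics
s=optics.snapshot("scene"); W=world(s)
print("bush",top(s,(.652,-.047),.05,.046,.004)); print("ins",top(s,(.501,-.05),.02,.038,.004))
# bore: deep pixels inside
m=(np.hypot(W[...,0]-.652,W[...,1]+.047)<.03)&(abs(W[...,2]-.046)<.004); P=W[m]; print(P.min(0),P.max(0),np.linalg.svd(P-P.mean(0),full_matrices=False)[2][2])
E
```

```text
16.5 [ 0.6542 -0.0467  0.0627] q [ 0.2   0.92 -0.38  1.57  0.46  0.73  1.18] F [ 0.1  0.1 -0. ] op 88.1 0.0
[[-1.0, 0.0, 0.005], [0.0, 1.0, 0.0], [-0.005, 0.0, -1.0]]
tool shift [ 0.1536 -0.0033  0.0219]
bush (array([ 0.6516, -0.0438]), array([ 0.6512, -0.0448], dtype=float32), 0.0492, np.float64(0.0459), np.int64(206))
ins None
[ 0.62598539 -0.0677097   0.0420185 ] [ 0.67306109 -0.02330112  0.04870466] [ 0.00102365  0.00129212 -0.99999864]
```

The bushing flange is down: its top reads 0.046 and level. Next the insert.

servo_tool(translation=[[0.038,-0.001,0],[0.038,-0.001,0],[0.038,-0.001,0],[0.0375,0,0],[0,0,0.03],[0,0,0],[0,0,0]], turn=[[0,0,0],[0,0,0],[0,0,0],[0,0,0],[0,0,0],[0,0,0],[0,0,0]])

```text
clock: 17.42
tool_pos: [0.5009, -0.0497, 0.0302]
eef_rot: [-0.0, 1.0, 0.0, -0.0]
contact_force: [-0.4, 0.1, -0.0]
opening: 1.001
finger_force: 0.0
```

```bash
python3 st.py .5005 -.05 -.01
```

```text
17.43 [ 0.5009 -0.0497  0.0302] q [ 0.15  0.84 -0.23  2.05  0.58  0.31  1.  ] F [-0.4  0.1 -0. ] op 88.0 0.0
[[-1.0, -0.0, -0.0], [-0.0, 1.0, 0.0], [0.0, 0.0, -1.0]]
tool shift [ 0.0004 -0.0003  0.0402]
```

servo_tool(translation=[[0,0,0.02],[0,0,0.02],[0,0,0],[0,0,0]], turn=[[0,0,0],[0,0,0],[0,0,0],[0,0,0]], grip=0.4)

```text
clock: 17.92
tool_pos: [0.5013, -0.0499, -0.0089]
eef_rot: [-0.0, 1.0, 0.0, 0.001]
contact_force: [0.3, 0.4, 0.2]
opening: 0.571
finger_force: 0.0
```

servo_tool(translation=[[0,0,0],[0,0,0],[0,0,0],[0,0,0],[0,0,0],[0,0,0],[0,0,0],[0,0,0]], turn=[[0,0,0],[0,0,0],[0,0,0],[0,0,0],[0,0,0],[0,0,0],[0,0,0],[0,0,0]], grip=0.05, grip_force=20)

```text
clock: 18.92
tool_pos: [0.5007, -0.0499, -0.0096]
eef_rot: [-0.0, 1.0, -0.0, 0.0]
contact_force: [-0.4, -0.2, 2.9]
opening: 0.171
finger_force: 20.0
```

servo_tool(translation=[[0,0,-0.03],[0,0,-0.03],[-0.038,0.001,0],[-0.038,0.001,0],[-0.038,0.001,0],[-0.0375,0,0],[0,0,0],[0,0,0],[0,0,0]], turn=[[0,0,0],[0,0,0],[0,0,0],[0,0,0],[0,0,0],[0,0,0],[0,0,0],[0,0,0],[0,0,0]])

```text
clock: 20.05
tool_pos: [0.6506, -0.047, 0.05]
eef_rot: [-0.0, 1.0, -0.0, -0.001]
contact_force: [-0.1, -0.1, -0.5]
opening: 0.17
finger_force: 20.0
```

```bash
python3 st.py .652 -.047 .015; python3 - <<'E'
from meas import *
from plant import optics
s=optics.snapshot("scene"); W=world(s)
cv2.imwrite("pics/s6.png",cv2.resize(np.clip(s["img"][180:250,180:270,::-1]*1.5,0,255).astype(np.uint8),None,fx=7,fy=7,interpolation=cv2.INTER_CUBIC))
m=(np.hypot(W[...,0]-.652,W[...,1]+.047)<.02)&(W[...,2]>.052)&(W[...,2]<.11)&(s["img"].min(-1)>75)
for lo in np.arange(.055,.1,.006):
    k=m&(W[...,2]>lo)&(W[...,2]<lo+.006)
    if k.sum(): print(round(lo,3),k.sum(),W[k].min(0).round(4),W[k].max(0).round(4))
E
```

```text
20.05 [ 0.6506 -0.047   0.05  ] q [ 0.2   0.94 -0.39  1.58  0.48  0.72  1.17] F [-0.1 -0.1 -0.5] op 15.0 19.980163808151588
[[-1.0, -0.001, -0.002], [-0.001, 1.0, -0.0], [0.002, -0.0, -1.0]]
tool shift [-0.0015 -0.      0.035 ]
0.061 7 [ 0.6494 -0.0517  0.0635] [ 0.6553 -0.039   0.0663]
0.067 14 [ 0.6487 -0.0506  0.0672] [ 0.6554 -0.0388  0.0725]
0.073 13 [ 0.6505 -0.0506  0.0731] [ 0.6569 -0.0394  0.0775]
0.079 10 [ 0.6521 -0.0509  0.0793] [ 0.6561 -0.0409  0.0843]
0.085 11 [ 0.6523 -0.0504  0.085 ] [ 0.6565 -0.0376  0.0907]
0.091 16 [ 0.6428 -0.0493  0.091 ] [ 0.6563 -0.0403  0.0968]
0.097 14 [ 0.6428 -0.0497  0.0971] [ 0.6558 -0.0427  0.0986]
```

View pics/s6.png

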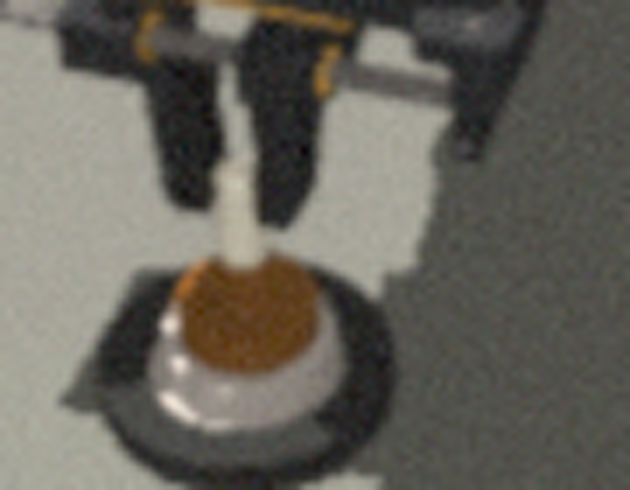

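The insert hangs vertical at (238,215) over the bushing at (250,310). Lower it into the bore.

servo_tool(translation=[[0,0,0.005],[0,0,0.005],[0,0,0],[0,0,0.005],[0,0,0.005],[0,0,0.003],[0,0,0]], turn=[[0,0,0],[0,0,0],[0,0,0],[0,0,0],[0,0,0],[0,0,0],[0,0,0]])

```text
clock: 20.98
tool_pos: [0.6519, -0.0468, 0.0269]
eef_rot: [-0.0, 1.0, 0.0, -0.0]
contact_force: [0.1, -0.7, 0.3]
opening: 0.175
finger_force: 20.0
```

servo_tool(translation=[[0,0,0.004],[0,0,0.004],[0,0,0.003],[0,0,0]], turn=[[0,0,0],[0,0,0],[0,0,0],[0,0,0]])

```text
clock: 21.48
tool_pos: [0.6519, -0.0468, 0.0159]
eef_rot: [-0.0, 1.0, 0.0, -0.0]
contact_force: [0.2, -0.0, -0.6]
opening: 0.168
finger_force: 20.0
```

servo_tool(translation=[[0,0,0.0015],[0,0,0]], turn=[[0,0,0],[0,0,0]])

```text
clock: 21.72
tool_pos: [0.6521, -0.0469, 0.0148]
eef_rot: [-0.0, 1.0, 0.0, -0.0]
contact_force: [0.7, -0.5, 0.1]
opening: 0.172
finger_force: 20.0
```

servo_tool(translation=[[0,0,0],[0,0,0],[0,0,0],[0,0,0],[0,0,-0.03],[0,0,-0.03],[0,0,0]], turn=[[0,0,0],[0,0,0],[0,0,0],[0,0,0],[0,0,0],[0,0,0],[0,0,0]], grip=0.7)

```text
clock: 22.6
tool_pos: [0.6541, -0.0466, 0.0772]
eef_rot: [-0.0, 1.0, 0.0, 0.002]
contact_force: [0.9, -0.1, -0.1]
opening: 0.702
finger_force: 0.0
```

```bash
python3 st.py .633 -.2365 .04; python3 - <<'E'
from meas import *
from plant import optics
s=optics.snapshot("scene"); W=world(s)
for h,n in((.062,"ins"),(.046,"bush")): print(n,top(s,(.652,-.047),.04 if h<.05 else .02,h,.004))
print("thim",top(s,(.633,-.236),.03,.044,.005))
E
```

```text
22.6 [ 0.6541 -0.0466  0.0772] q [ 0.21  0.91 -0.4   1.56  0.46  0.76  1.18] F [ 0.9 -0.1 -0.1] op 61.8 0.0
[[-1.0, -0.0, 0.005], [-0.0, 1.0, 0.0], [-0.005, 0.0, -1.0]]
tool shift [ 0.0213 -0.1899  0.037 ]
ins (array([ 0.652 , -0.0451]), array([ 0.652 , -0.0451], dtype=float32), 0.0161, np.float64(0.0614), np.int64(31))
bush (array([ 0.6527, -0.0426]), array([ 0.6527, -0.0453], dtype=float32), 0.0513, np.float64(0.0461), np.int64(187))
thim (array([ 0.6318, -0.2337]), array([ 0.6324, -0.2347], dtype=float32), 0.0353, np.float64(0.0432), np.int64(79))
```

The insert top reads 0.062, so it is on the bore floor. Next the thimble.

servo_tool(translation=[[0.005,-0.0475,0],[0.005,-0.0475,0],[0.005,-0.0475,0],[0.005,-0.047,0],[0,0,0.03],[0,0,0],[0,0,0]], turn=[[0,0,0],[0,0,0],[0,0,0],[0,0,0],[0,0,0],[0,0,0],[0,0,0]], grip=0.8)

```text
clock: 23.52
tool_pos: [0.6324, -0.2348, 0.0447]
eef_rot: [-0.001, 1.0, 0.001, -0.0]
contact_force: [0.2, 0.8, 0.3]
opening: 0.797
finger_force: 0.0
```

```bash
python3 st.py .632 -.236 -.008
```

```text
23.52 [ 0.6324 -0.2348  0.0447] q [ 0.5   0.98 -0.42  1.5   0.51  0.77  1.45] F [0.2 0.8 0.3] op 70.2 0.0
[[-1.0, -0.002, -0.0], [-0.002, 1.0, 0.001], [0.0, 0.001, -1.0]]
tool shift [ 0.0004 -0.0013  0.0527]
```

servo_tool(translation=[[0,0,0.02],[0,0,0.02],[0,0,0.012],[0,0,0],[0,0,0]], turn=[[0,0,0],[0,0,0],[0,0,0],[0,0,0],[0,0,0]])

```text
clock: 24.15
tool_pos: [0.6326, -0.2363, -0.007]
eef_rot: [-0.0, 1.0, 0.0, 0.0]
contact_force: [-0.8, 0.4, 0.1]
opening: 0.802
finger_force: 0.0
```

servo_tool(translation=[[0,0,0],[0,0,0],[0,0,0],[0,0,0],[0,0,0],[0,0,0],[0,0,0],[0,0,0]], turn=[[0,0,0],[0,0,0],[0,0,0],[0,0,0],[0,0,0],[0,0,0],[0,0,0],[0,0,0]], grip=0.2)

```text
clock: 25.15
tool_pos: [0.6322, -0.2365, -0.0071]
eef_rot: [-0.0, 1.0, -0.0, 0.0]
contact_force: [0.2, -1.0, 2.0]
opening: 0.317
finger_force: 20.0
```

```bash
python3 st.py .4765 -.2692 .06
```

```text
25.15 [ 0.6322 -0.2365 -0.0071] q [ 0.49  1.05 -0.39  1.51  0.54  0.69  1.42] F [ 0.2 -1.   2. ] op 27.9 20.000180737115443
[[-1.0, -0.0, 0.0], [-0.0, 1.0, -0.0], [-0.0, -0.0, -1.0]]
tool shift [ 0.1557 -0.0327 -0.0671]
```

servo_tool(translation=[[0,0,-0.035],[0,0,-0.035],[0.039,-0.008,0],[0.039,-0.008,0],[0.039,-0.008,0],[0.0385,-0.0085,0],[0,0,0],[0,0,0],[0,0,0]], turn=[[0,0,0],[0,0,0],[0,0,0],[0,0,0],[0,0,0],[0,0,0],[0,0,0],[0,0,0],[0,0,0]])

```text
clock: 26.28
tool_pos: [0.4784, -0.2682, 0.0629]
eef_rot: [-0.001, 1.0, 0.0, 0.001]
contact_force: [0.4, -0.9, -0.9]
opening: 0.311
finger_force: 20.0
```

```bash
python3 st.py .4765 -.2692 .004; python3 - <<'E'
from meas import *
from plant import optics
s=optics.snapshot("scene"); W=world(s)
cv2.imwrite("pics/s7.png",cv2.resize(np.clip(s["img"][110:200,110:220,::-1]*1.6,0,255).astype(np.uint8),None,fx=6,fy=6,interpolation=cv2.INTER_CUBIC))
print("disc",top(s,(.477,-.268),.05,.014,.003))
for lo,hi,n in((.02,.058,"post"),(.072,.09,"thimble")):
    k=(np.hypot(W[...,0]-.477,W[...,1]+.268)<.03)&(W[...,2]>lo)&(W[...,2]<hi); print(n,k.sum(),W[k].min(0).round(4),W[k].max(0).round(4))
E
```

```text
26.27 [ 0.4784 -0.2682  0.0629] q [ 0.66  0.82 -0.39  1.91  0.59  0.52  1.44] F [ 0.4 -0.9 -0.9] op 27.4 19.999270741827786
[[-1.0, -0.001, 0.002], [-0.001, 1.0, 0.001], [-0.002, 0.001, -1.0]]
tool shift [ 0.0021 -0.0011  0.0588]
disc (array([ 0.4757, -0.2687]), array([ 0.4748, -0.2689], dtype=float32), 0.0717, np.float64(0.0144), np.int64(271))
post 54 [ 0.4698 -0.2743  0.0216] [ 0.4817 -0.2641  0.058 ]
thimble 56 [ 0.4713 -0.2801  0.0745] [ 0.4921 -0.2514  0.09  ]
```

View pics/s7.png

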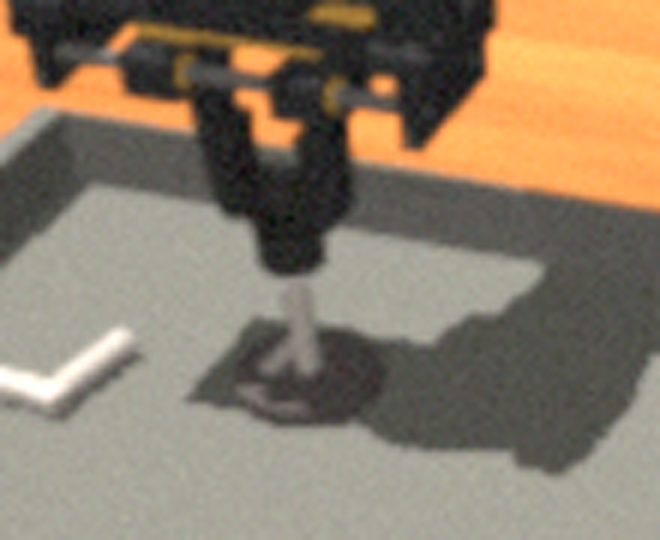

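The thimble at (292,240) lines up with the post's leaning image axis, from (310,370) to (296,285). Lower it over the post.

servo_tool(translation=[[0,0,0.008],[0,0,0.006],[0,0,0],[0,0,0.006],[0,0,0.006],[0,0,0]], turn=[[0,0,0],[0,0,0],[0,0,0],[0,0,0],[0,0,0],[0,0,0]])

```text
clock: 27.08
tool_pos: [0.4763, -0.2688, 0.0362]
eef_rot: [-0.0, 1.0, 0.0, -0.0]
contact_force: [0.2, -0.6, -1.0]
opening: 0.313
finger_force: 20.0
```

servo_tool(translation=[[0,0,0.01],[0,0,0.01],[0,0,0.006],[0,0,0.004],[0,0,0]], turn=[[0,0,0],[0,0,0],[0,0,0],[0,0,0],[0,0,0]])

```text
clock: 27.7
tool_pos: [0.4765, -0.2688, 0.0065]
eef_rot: [-0.0, 1.0, 0.0, -0.0]
contact_force: [-0.1, 0.4, -0.6]
opening: 0.314
finger_force: 20.0
```

servo_tool(translation=[[0,0,0.002],[0,0,0.001],[0,0,0]], turn=[[0,0,0],[0,0,0],[0,0,0]])

```text
clock: 28.08
tool_pos: [0.4767, -0.2689, 0.0038]
eef_rot: [-0.0, 1.0, 0.0, 0.0]
contact_force: [0.4, 0.2, -0.9]
opening: 0.314
finger_force: 20.0
```

servo_tool(translation=[[0,0,0],[0,0,0],[0,0,0],[0,0,0],[0,0,-0.03],[0,0,-0.04],[0,0,-0.04],[0,0,0],[0,0,0],[0,0,0]], turn=[[0,0,0],[0,0,0],[0,0,0],[0,0,0],[0,0,0],[0,0,0],[0,0,0],[0,0,0],[0,0,0],[0,0,0]], grip=0.8)

```text
clock: 29.32
tool_pos: [0.4757, -0.2686, 0.1126]
eef_rot: [-0.0, 1.0, 0.0, -0.001]
contact_force: [0.3, 0.7, -0.7]
opening: 0.8
finger_force: 0.0
```

```bash
python3 st.py; python3 - <<'E'
from meas import *
from plant import optics
s=optics.snapshot("scene")
cv2.imwrite("pics/s8.png",cv2.resize(np.clip(s["img"][120:270,80:290,::-1]*1.4,0,255).astype(np.uint8),None,fx=3.7,fy=3.7,interpolation=cv2.INTER_CUBIC))
for n,xy,rad,h in(("thimble",(.4765,-.269),.03,.054),("post",(.4765,-.269),.01,.059),("ring/bush",(.652,-.047),.04,.046),("insert",(.652,-.047),.02,.062)): print(n,top(s,xy,rad,h,.004))
E
```

```text
29.32 [ 0.4757 -0.2686  0.1126] q [ 0.7   0.75 -0.45  1.88  0.53  0.64  1.49] F [ 0.3  0.7 -0.7] op 70.4 0.0
[[-1.0, -0.0, -0.002], [-0.0, 1.0, 0.001], [0.002, 0.001, -1.0]]
thimble (array([ 0.4771, -0.2657]), array([ 0.4775, -0.2667], dtype=float32), 0.034, np.float64(0.0542), np.int64(53))
post (array([ 0.476 , -0.2684]), array([ 0.476 , -0.2686], dtype=float32), 0.0152, np.float64(0.0579), np.int64(11))
ring/bush (array([ 0.6516, -0.0436]), array([ 0.6516, -0.0448], dtype=float32), 0.0489, np.float64(0.046), np.int64(191))
insert (array([ 0.6525, -0.0456]), array([ 0.6523, -0.0451], dtype=float32), 0.0164, np.float64(0.0615), np.int64(32))
```

View pics/s8.png

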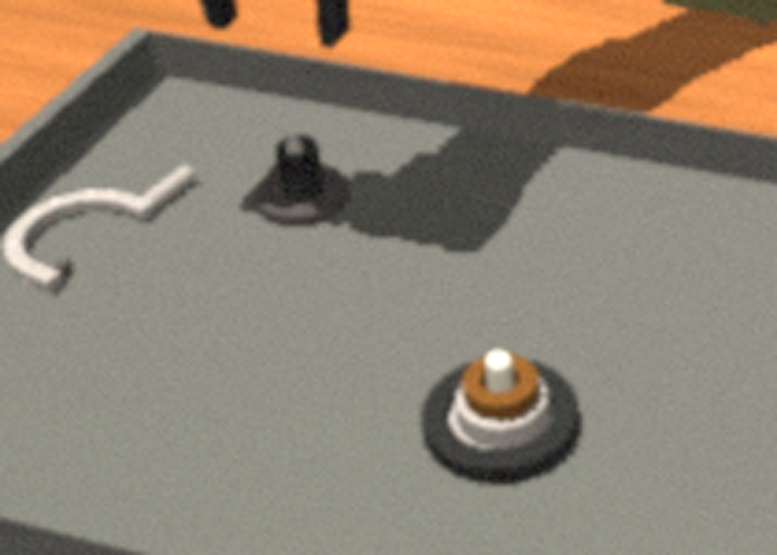

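The picture shows the thimble down over the post at (297,165). The stack of ring, bushing and insert is upright and centred on the bolster at (500,410), and the gripper is clear. All heights match, so I hand in.

```bash
python3 -c "
from plant import r
print(r.finish_job())"
```

```text
the job is handed in; nothing more can be done
None
```

The job is handed in at about 29 s: ring, bushing and insert are stacked in the bolster in that order, the thimble is down on the stand's disc, and the measured top heights match full seating; I did not touch the micrometer or V-block.

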